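# Tip the gauge plate over the low stop and lay it on its side

### The arm

A 6-joint arm with a two-finger parallel gripper is mounted at the origin on the work surface; the furniture and walls round the work are solid. World frame = base frame: x ahead of the robot, y to its left, z up, the work surface at z = 0. Lengths are in m, angles in rad, forces in N, time in s.
With the tool pointing down it reaches from about 0.3 to 0.775 m from the base axis. Payload 14.6 kg.
Tool frame: the origin (TCP) lies midway between the tips of the shut fingers; the grasp point (between the pads) lies bot.hold_point_z behind it (bot.hold_point_z is the distance from the TCP to the grasp point, in m); z points along the fingers, y is the line along which they close (so a half turn about z gives the same grasp; the last joint's range is limited). The gripper opens to 94 mm and grips with 3 to 60 N. Pads are 16 mm wide; open, the fingers measure 119 mm over their backs; the gripper's body (75 mm by 177 mm) begins 78 mm behind the grasp point.
Start: joints at [1.136, 0.3, 1.521, -0, 1.321, -0.067], TCP at [0.198, 0.513, 0.205] pointing down, gripper open.
Joint ranges: [-3.03, 3.03], [-0.79, 2.21], [0.23, 2.52], [-1.04, 4.18], [0, 3.07], [-2.55, 2.55]. Speed limits (rad/s): [2.22, 2.22, 2.57, 3.14, 3.14, 3.14].

### API

Orientations are given as a unit quaternion [w, x, y, z].
In Python, from plant import bot, vision, spotter gives the robot as it stands. The module is installed in compiled form; this text tells all that it offers.
- The arm moves only by the shell command python3 -m handwheel 'ROWS' [FORCE]. ROWS is JSON, a list that holds one entry, the list of rows, each a list of 7 numbers: the finger opening in mm, from 0 to 94, then the shift along the world's x, y, z as a fraction of full scale, then the turn, a rotation vector about the world's x, y, z as a fraction of full scale. In form: [[[fingers, x, y, z, wx, wy, wz], ...]]. A call has 1 to 20 rows; each row is the pose to reach, as a shift and turn from the pose commanded when the call began; what a row does not reach only later rows make up. Full scale, the value 1, is 750 mm for a shift and 60 degrees for a turn. A row lasts 1/12 s, in which the tool goes at most 41.7 mm and 7.16 degrees, less where a joint would pass 70% of its speed; a pose out of reach is approached as far as the arm can. A call with a number of a shift or a turn outside -1 to 1 is refused whole. A call with a gripper value outside its range is refused whole. The fingers move at their own pace and stop on an object; FORCE is the grip in N (left out, the last holds). Time passes only in rows, so rows that repeat a pose let the fingers close. It gives the time, the measured TCP pose, the force, the opening and the grip force at its end, in the units of the state.
- bot.get_state(): the state, without advancing time (a new reading comes with each control period).
- vision.snapshot(name): name is "side" or "top" or "wrist"; returns a dict with "img" (384x512x3 uint8, red, green, blue), "fovy" (degrees; the focal length in pixels is half the picture's height over the tangent of half this angle, whatever the lens; pixels are square), "cx", "cy" (the principal point, pixels), "rvec" (rotation vector, rad) and "tvec" (3), from world to camera coordinates, as OpenCV has them; the wrist camera has in their place "hand_eye" (4x4, takes a point from camera to tool coordinates, whose origin is the TCP and whose axes are the flange's). Camera axes: x right, y down, z forward; pixel columns grow to the right and rows downward; lengths in m; the calibration is good to about 2 mm. A picture is of the moment at which its call begins: read the wrist's pose just before it. There is no depth.
- bot.close_job(): hands the job in; it is judged then, once.
Trained networks look in a picture, given as the dict that the camera call returned (one of the last four; its "shot" number tells which), for a name from the list of things; names that differ only in an ending like _2 or _b are one class to them, and where a whole thing is asked for, a point or a joint stands for the part that bears it (a point fixed in the world has none). Each returns a list of dicts, best first, with "conf" (0 to 1); they miss things now and then, are a little off and sometimes report something else, mostly with a low value. They report only what shows in the picture. A call takes as long as a camera call. They do not tell look-alikes from the thing itself.
- spotter.find_in(picture, query): "extent" ([left, top, width, height] as shares, 0 to 1, of the picture: columns of its width, rows of its height, round what is visible of it).
- spotter.outline_of(picture, query): "region" (384x512 bool, what is visible of it) and "extent" ([left, top, width, height] as shares, 0 to 1, of the picture: columns of its width, rows of its height, round what is visible of it).
The state is a dict: "clock": time; "qpos": joint angles; "joint_velocities": joint speeds; "joint_torque": joint torques, N m; "tool_pos": TCP position; "eef_rot": TCP orientation; "force": force on the tool from outside, world axes, zero at the start; "moment": the same for the moment, N m; "gripper_width": opening from 0.0 (shut) to 1.0 (fully open); "finger_force": force on a finger pad.
Only numpy, scipy, OpenCV 4.12 (cv2) and the standard library are available. Lean on these libraries where they do the work, as an engineer would, in place of code of your own. Each camera call takes 0.05 s, during which the arm holds its last target. There are 200 camera calls.

### The job

Lay the standing gauge plate down on its narrow side on the rest board so that its foot can be checked. Slide it on its foot, upright, squarely up to the board's low near edge until you feel it bear on that stop with some 4 to 12 N, never over 16 N; then, never lifting it off, tip it over the stop by its upper end and let it down under control, without dropping it, slamming it or forcing it down, until it lies level with its plate on the rubber pad and its foot at the stop, and let go. Leave the dosing bottle, the sleeve and the tray where they are.

Things in the scene. Friction and masses are not known exactly. Their poses are not given: they have to be found in the camera images.
- gauge: Gauge plate, loose, 0.4 to 0.7 kg, standing upright: a black plate on a light metal foot. Origin: centre of the foot's underside; z up the plate, y along its wide side, x through its thickness. Foot 62 (x) by 92 (y) by 10 mm high, centred. Plate: x -12 to +14 mm (26 thick), y -40 to +40 mm, z 10 to 156 mm. Centre of mass about 71 mm up. It can turn between light finger pads.
- gauge_heel (a point): Middle of the gauge foot's lower +y edge, 46 mm from the gauge's origin along its y: the edge that faces the stop at the start. Standing against the stop, the gauge balances at about 33 degrees of tilt and falls freely beyond. A skewed foot jams on the stop instead of turning flush, so square it first. Pushed high on the open bench, the gauge tips; pushed low, it slides (some 2 to 8 N).
- gauge_top (a point): Middle of the gauge plate's top face, 156 mm above its foot's underside.
- rest: Rest board fixed to the bench: 100 (x) by 165 (y) by 5 mm high, light metal, a steel strip along its near edge. Origin at bench height in the middle of that near edge, whose 5 mm high upright face (y = 0, looking to -y, across the rest's x) is the low stop. The board reaches from y = 0 to 165 mm; z up. As the gauge tips, its heel stays on the bench and slips back up to 10 mm from the stop.
- rest_pad (a point): Middle of the top of the black rubber pad on the rest board: 118 mm from the stop face, 8 mm above the bench; the pad is 70 (x) by 40 (y) mm. When the gauge lies right, its z points along the rest's +y, its +y down, its plate's narrow side rests on the pad, and its foot hooks behind the stop (gauge origin about 46 mm above the bench, rest y about -10 mm) or lies on the stop strip.
- dosing_bottle: Small white dosing bottle with a nozzle, 24 mm across, 50 mm high, standing on the bench; origin under its centre. Bystander.
- sleeve: Turned steel sleeve, 25 mm across, 30 mm high, standing on the bench; origin under its centre. Bystander.
- tray: Round metal tray with pins in it, 103 mm across, 20 mm high; origin under its centre. Bystander.
There are look-alikes about, which are no part of the job. Leave any white or yellow look-alike of the gauge alone.

How it is judged:
On the way, in this order (a step that is already met when the one before it is completed fails the run):
1. the gauge stands upright, square, with its foot bearing on the stop (3 N or more) (contact force between gauge and rest above 3 N and angle between gauge's own z axis and vertical below 0.08 rad and angle between the y axis of gauge and the y axis of rest, either way round below 0.06 rad and y of gauge_heel in the frame of rest above -0.004 m), for 0.2 s.
2. the gauge leans over the stop (tilt 0.45 to 1.2 rad) with its heel at the stop (angle between gauge's own z axis and vertical between 0.45 and 1.2 rad and y of gauge_heel in the frame of rest between -0.015 and 0.012 m and y of gauge_top in the frame of rest above 0 m), for 0.2 s.
At the end, for the whole second after the job is handed in: The gauge lies on its narrow side on the rest, let go and at rest: its long axis level within about 5 degrees and along the board within 7 degrees, its heel on the stop strip or just behind the stop (-18 to +15 mm of the stop face), within 25 mm of the board's middle line (angle between gauge's own z axis and vertical between 1.48 and 1.66 rad and z of gauge_heel in the frame of rest below 0.012 m and y of gauge_heel in the frame of rest between -0.018 and 0.015 m and y of gauge_top in the frame of rest above 0.13 m and x of gauge in the frame of rest between -0.025 and 0.025 m and angle between the z axis of gauge and the y axis of rest, either way round below 0.12 rad and contact force between gauge and rest above 1 N and linear speed of gauge below 0.02 m/s); the robot touches nothing.
It fails at once if the gauge is lifted: its heel rises more than 20 mm above the bench (height (world z) of gauge_heel above 0.02 m).
It fails at once if the gauge falls or is slammed down: leaning more than 0.15 rad, it turns faster than 2.5 rad/s (angle between gauge's own z axis and vertical above 0.15 rad and angular speed of gauge above 2.5 rad/s).
It fails at once if the upright gauge is pressed on the stop with more than 16 N, or the tipped gauge is slammed or forced on the board with more than 40 N ((angle between gauge's own z axis and vertical below 0.15 rad and contact force between gauge and rest above 16 N) or contact force between gauge and rest above 40 N).
It fails at once if a bystander is moved by more than 15 mm (distance of any of dosing_bottle, sleeve, tray from where it was at the start of the episode above 0.015 m).
It also fails if it takes over 72 s, if anything falls off the work surface, if the arm or the gripper's body presses on something with over 40 N, if the wrist force passes 120 N, or if a joint passes its speed limit or range.

## Working session

There is one attempt and no reset: what is moved stays moved. The work goes in short steps, Python scripts to look and compute and a shell command to move; the robot and the scene stay as the last step left them, time stands still between calls to the robot, and variables do not carry over. Pictures are saved under pics/ and viewed, at most 10 in all, crops included, and the job is handed in when it is done.

```bash
mkdir -p pics
cat > h.py <<'E'
import numpy as np, cv2
from plant import bot, vision, spotter
from scipy.spatial.transform import Rotation as R
def K(p):
    f=192/np.tan(np.radians(p["fovy"])/2); return np.array([[f,0,p["cx"]],[0,f,p["cy"]],[0,0,1]])
def pose(p,st=None):
    if "rvec" in p: return cv2.Rodrigues(np.array(p["rvec"],float))[0],np.array(p["tvec"],float)
    q=st["eef_rot"]; T=np.eye(4); T[:3,:3]=R.from_quat([q[1],q[2],q[3],q[0]]).as_matrix(); T[:3,3]=st["tool_pos"]
    M=np.linalg.inv(T@np.array(p["hand_eye"])); return M[:3,:3],M[:3,3]
def onplane(p,uv,z,st=None):
    Rm,t=pose(p,st); c=-Rm.T@t
    uv=np.atleast_2d(np.array(uv,float)); d=(np.linalg.inv(K(p))@np.c_[uv,np.ones(len(uv))].T).T@Rm
    return c+d*((z-c[2])/d[:,2:3])
def proj(p,X,st=None):
    Rm,t=pose(p,st); x=(np.atleast_2d(X)@Rm.T+t)@K(p).T; return x[:,:2]/x[:,2:]
def save(p,n): cv2.imwrite(f"pics/{n}.png",p["img"][:,:,::-1])
E
python3 - <<'E'
from h import *
print(bot.get_state(), bot.hold_point_z)
for n in("side","top"):
    p=vision.snapshot(n); save(p,n+"0")
    Rm,t=pose(p); print(n,p["fovy"],-Rm.T@t)
    for q in("gauge","rest","dosing_bottle","sleeve","tray"):
        for r in spotter.find_in(p,q)[:4]:
            print(q,round(r["conf"],2),(np.array(r["extent"])*[512,384,512,384]).round())
a=cv2.imread("pics/side0.png");b=cv2.imread("pics/top0.png")
E
```

```text
{'clock': 0.0, 'qpos': array([ 1.13637082e+00,  3.00464254e-01,  1.52157835e+00, -2.07996086e-06,
        1.32068352e+00, -6.65797764e-02]), 'joint_velocities': array([-0.00070593, -0.00068768, -0.00032976, -0.00062116, -0.0002678 ,
        0.00159213]), 'joint_torque': array([ 1.19533186e-03, -5.31805408e+01, -3.52741063e+01,  7.09229009e-02,
        2.42983690e-02, -1.23315979e-05]), 'tool_pos': array([0.19766761, 0.51297596, 0.20489124]), 'eef_rot': array([-1.39512215e-04,  1.82887387e-01,  9.83133705e-01, -5.49294890e-04]), 'force': array([-0.2173474 , -0.07836697, -0.0941882 ]), 'moment': array([-0.00616338, -0.01721283,  0.03216752]), 'finger_force': 0.0, 'gripper_width': 1.0010165965890556} 0.0188
side 46.93978479230509 [1.2754531  0.13772634 0.55380765]
gauge 0.88 [239. 160.  38.  66.]
gauge 0.87 [144. 207.  57.  82.]
gauge 0.6 [323. 186.  52.  89.]
rest 0.85 [211. 258.  87.  36.]
dosing_bottle 0.55 [255. 223.  10.  21.]
sleeve 0.68 [222. 304.  11.  22.]
tray 0.95 [172. 218.  41.  25.]
top 47.841936695355514 [0.38762036 0.06764019 1.04481835]
gauge 0.77 [240. 248.  42.  29.]
gauge 0.58 [142. 175.  52.  45.]
rest 0.57 [218. 146.  71.  42.]
sleeve 0.55 [261. 109.  11.  13.]
tray 0.95 [301. 201.  42.  47.]
```

View pics/side0.png

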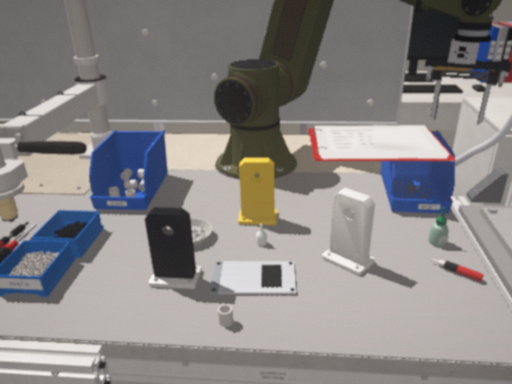

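View pics/top0.png

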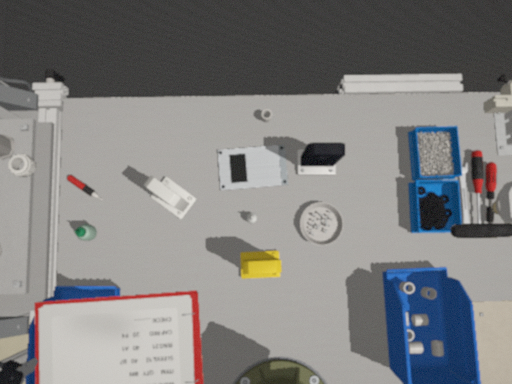

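Side view: the black gauge stands at about (172,245), to the left of the board (211–298, 258–294), with the pad at (271,275). The white (350,230) and yellow (257,190) plates are the look-alikes. Top view: gauge foot at (317,170), stop edge at about column 287, pad at (238,168).

Run:
```python
from h import *
p=vision.snapshot("top"); s=vision.snapshot("side")
np.save("pics/top.npy",p,allow_pickle=True);np.save("pics/side.npy",s,allow_pickle=True)
a=cv2.resize(p["img"][100:250,205:355],None,fx=4,fy=4,interpolation=cv2.INTER_CUBIC)
cv2.imwrite("pics/crop1.png",a[:,:,::-1])
b=cv2.resize(s["img"][195:335,130:310],None,fx=4,fy=4,interpolation=cv2.INTER_CUBIC)
cv2.imwrite("pics/crop2.png",b[:,:,::-1])
```

```text
(no output)
```

View pics/crop1.png

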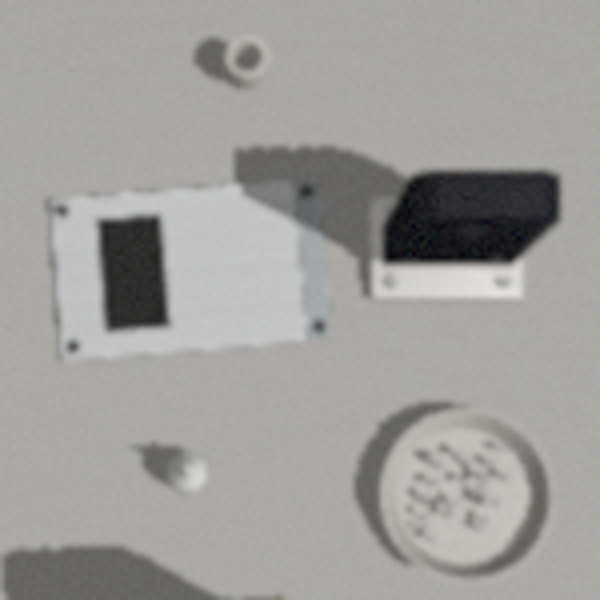

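View pics/crop2.png

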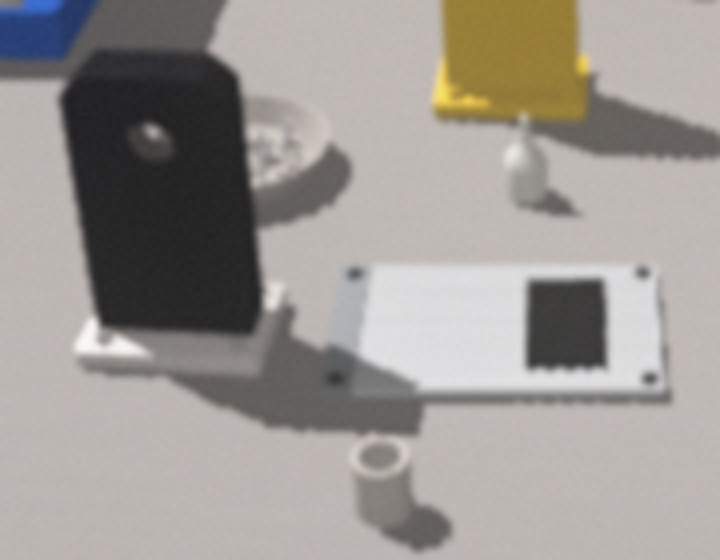

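The top crop shows the board turned a few degrees, with corners (50,199), (322,181), (328,340) and (62,361). The foot is nearly square to the world: its near edge runs (371,298)–(523,298) and its left corner is at (369,197). The side crop confirms it: plate top at (65–240, 50–100), foot corners (78,347), (262,372) and (285,290). The sleeve, bottle and tray stand clear of the lane.

Run:
```python
from h import *
from scipy.optimize import least_squares
p=np.load("pics/top.npy",allow_pickle=True).item(); s=np.load("pics/side.npy",allow_pickle=True).item()
T=lambda c:(np.array(c)+.5)/4-.5+[205,100]
S=lambda c:(np.array(c)+.5)/4-.5+[130,195]
rest=[(p,T((50,199)),(.05,.165,.005)),(p,T((323,181)),(.05,0,.005)),(p,T((328,340)),(-.05,0,.005)),(p,T((62,361)),(-.05,.165,.005)),
(s,S((655,265)),(-.05,.165,.005)),(s,S((668,393)),(.05,.165,.005)),(s,S((345,265)),(-.05,0,.005)),(s,S((326,393)),(.05,0,.005)),
(p,T((99,221)),(.035,.138,.008)),(p,T((159,215)),(.035,.098,.008)),(p,T((168,325)),(-.035,.098,.008)),(p,T((108,330)),(-.035,.138,.008))]
g=[(p,T((371,298)),(-.031,.046,.01)),(p,T((523,298)),(-.031,-.046,.01)),(p,T((369,198)),(.031,.046,.01)),
(p,T((384,262)),(-.012,.04,.01)),
(s,S((262,359)),(.031,.046,.01)),(s,S((286,290)),(-.031,.046,.01)),(s,S((76,350)),(.031,-.046,.01)),(s,S((262,374)),(.031,.046,.0)),
(s,S((97,328)),(.014,-.04,.01)),(s,S((258,333)),(.014,.04,.01))]
for n,L,x0 in(("rest",rest,(.5,.1,0)),("gauge",g,(.5,.0,0))):
    def f(v):
        r=[]
        for c,uv,X in L:
            W=R.from_euler("z",v[2]).apply(X)+[v[0],v[1],0]; r+=list((proj(c,W)[0]-uv))
        return np.array(r)
    o=least_squares(f,x0,loss="soft_l1"); print(n,o.x.round(4),np.degrees(o.x[2]).round(2)); print(f(o.x).reshape(-1,2).round(1).tolist())
for n,z in(("sleeve",.03),("dosing_bottle",.045),("tray",.02)):
    for r in spotter.find_in(vision.snapshot("top"),n)[:1]:
        e=r["extent"]; print(n,onplane(p,[(e[0]+e[2]/2)*512,(e[1]+e[3]/2)*384],z).round(3))
```

```text
rest [ 0.5806 -0.0312  0.0596] 3.41
[[-0.2, -0.0], [-1.3, -0.6], [1.1, -0.1], [-0.3, -0.1], [0.9, -0.1], [-0.3, -0.6], [-0.4, -0.1], [-1.8, -0.8], [-1.0, -0.6], [0.4, -0.4], [0.4, 0.5], [-1.1, 0.5]]
gauge [ 0.5849 -0.1047 -0.0118] -0.68
[[0.2, 0.2], [-0.0, -0.0], [0.2, 0.1], [-0.8, 1.4], [-0.4, 0.2], [0.5, -1.9], [-0.2, 0.2], [0.0, 0.5], [0.3, 0.4], [-0.4, 1.0]]
sleeve [[0.693 0.013 0.03 ]]
dosing_bottle [[0.449 0.054 0.045]]
tray [[ 0.434 -0.111  0.02 ]]
```

```bash
python3 -m handwheel '[[[60,0.1,-0.16,0.04,0,0,-0.2],[60,0.516,-0.824,0.04,0,0,-1],[60,0.516,-0.824,0.04,0,0,-1],[60,0.516,-0.824,0.04,0,0,-1],[60,0.516,-0.824,0.04,0,0,-1],[60,0.516,-0.824,0.04,0,0,-1],[60,0.516,-0.824,0.04,0,0,-1],[60,0.516,-0.824,0.04,0,0,-1],[60,0.516,-0.824,0.04,0,0,-1],[60,0.516,-0.824,0.04,0,0,-1],[60,0.516,-0.824,0.04,0,0,-1],[60,0.516,-0.824,0.04,0,0,-1],[60,0.516,-0.824,0.04,0,0,-1],[60,0.516,-0.824,0.04,0,0,-1],[60,0.516,-0.824,0.04,0,0,-1],[60,0.516,-0.824,0.04,0,0,-1],[60,0.516,-0.824,0.04,0,0,-1],[60,0.516,-0.824,0.04,0,0,-1],[60,0.516,-0.824,0.04,0,0,-1],[60,0.516,-0.824,0.04,0,0,-1]]]' 30
python3 -m handwheel '[[[60,0,0,0,0,0,-0.08],[60,0,0,0,0,0,-0.16],[60,0,0,0,0,0,-0.16],[60,0,0,0,0,0,-0.16]]]'
python3 - <<'E'
from h import *
st=bot.get_state(); q=st["eef_rot"]; M=R.from_quat([q[1],q[2],q[3],q[0]]).as_matrix()
print(st["clock"],st["tool_pos"],M.round(3).tolist(),st["force"])
p=vision.snapshot("wrist"); p["st"]=st; np.save("pics/w.npy",p,allow_pickle=True); save(p,"w1")
for n in("gauge","rest"):
    for r in spotter.find_in(p,n)[:3]: print(n,r["conf"],(np.array(r["extent"])*[512,384,512,384]).round())
E
```

```text
clock: 2.67
tool_pos: [0.5848, -0.1056, 0.2348]
eef_rot: [-0.0, 0.651, 0.759, -0.0]
force: [-0.2, -0.2, 0.5]
gripper_width: 0.639
finger_force: 0.0
clock: 3.0
tool_pos: [0.5845, -0.1039, 0.2357]
eef_rot: [0.0, 0.71, 0.704, 0.0]
force: [0.7, -0.2, -0.0]
gripper_width: 0.635
finger_force: 0.0
3.0 [ 0.58450848 -0.10388263  0.2357288 ] [[0.008, 1.0, 0.0], [1.0, -0.008, 0.0], [0.0, 0.0, -1.0]] [ 0.71885287 -0.18320225 -0.04808357]
gauge 0.79 [ 1.  0. 92. 96.]
gauge 0.73 [229. 135.  49. 102.]
rest 0.6 [200.   1.  86. 113.]
```

View pics/w1.png

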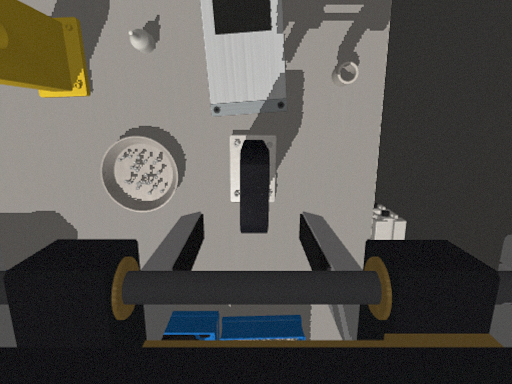

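The wrist view shows the board's stop strip from (211,115) to (285,108), with screws at (217,110) and (280,104). The foot spans (230,136)–(275,202), with the plate centred at column 255, midway between the open fingers. The next step is to fit both from this view.

Run:
```python
from h import *
p=np.load("pics/w.npy",allow_pickle=True).item(); st=p["st"]
im=p["img"]
# refined lines via LSD in grey, printed around the board and foot
g=cv2.resize(cv2.cvtColor(im,cv2.COLOR_RGB2GRAY),None,fx=2,fy=2,interpolation=cv2.INTER_CUBIC)
for l in cv2.createLineSegmentDetector().detect(g)[0][:,0]/2-.25:
    L=np.hypot(l[2]-l[0],l[3]-l[1]); m=(l[:2]+l[2:])/2
    if L>14 and 195<m[0]<295 and m[1]<215:
        z=.008 if m[1]<40 and 212<m[0]<273 else (.005 if m[1]<122 else .01)
        W=onplane(p,[l[:2],l[2:]],z,st)[:,:2]; d=W[1]-W[0]
        print(l.round(1),"->",W.round(4).tolist(),"ang",round(np.degrees(np.arctan2(d[1],d[0]))%180,1),round(L))
```

```text
[239.1 155.  243.5 139.7] -> [[0.5689, -0.086], [0.575, -0.0658]] ang 73.2 16
[239.5 232.6 239.5 153.8] -> [[0.5676, -0.1966], [0.5694, -0.0845]] ang 89.1 79
[214.7  33.7 211.7  -0. ] -> [[0.5412, 0.0638], [0.5389, 0.1012]] ang 93.5 34
[270.6  29.7 214.4  34.2] -> [[0.6102, 0.0678], [0.5407, 0.0633]] ang 3.7 56
[270.    8.9 270.8  25. ] -> [[0.6093, 0.0909], [0.6103, 0.0731]] ang 93.2 16
[285.7  96.3 283.9  61.3] -> [[0.6305, -0.0108], [0.6275, 0.0318]] ang 94.1 35
[273.8 200.1 274.7 174.4] -> [[0.6161, -0.1491], [0.6169, -0.1129]] ang 88.6 26
[245.7 139.4 261.9 139.3] -> [[0.5779, -0.0654], [0.5995, -0.0656]] ang 179.6 16
[245.7 134.4 230.1 134.9] -> [[0.5781, -0.059], [0.5574, -0.0594]] ang 1.2 16
[268.8 150.1 269.1 178.8] -> [[0.6087, -0.0798], [0.6093, -0.1189]] ang 90.9 29
[285.1  69.3 301.3  69.2] -> [[0.6291, 0.0222], [0.6499, 0.0222]] ang 180.0 16
[233.2 129.2 249.4 129.3] -> [[0.5616, -0.0521], [0.583, -0.0524]] ang 179.3 16
[229.2 136.3 230.  199.5] -> [[0.5562, -0.0612], [0.5553, -0.1477]] ang 89.4 63
[248.8 129.  257.  115.3] -> [[0.5822, -0.052], [0.593, -0.0346]] ang 58.1 16
[208.5  87.4 209.8 101.4] -> [[0.5306, 0.001], [0.5315, -0.0164]] ang 93.3 14
[204.1  46.2 208.6  87. ] -> [[0.527, 0.0503], [0.5307, 0.0016]] ang 94.3 41
[201.2  16.8 204.4  46.3] -> [[0.5248, 0.0837], [0.5274, 0.0502]] ang 94.4 30
[199.8  -0.  201.3  16.3] -> [[0.524, 0.1023], [0.5251, 0.0843]] ang 93.3 16
[274.8 172.6 275.9 135.7] -> [[0.6169, -0.1104], [0.6179, -0.0609]] ang 88.9 37
[274.4 134.9 247.6 134.5] -> [[0.616, -0.0599], [0.5805, -0.0591]] ang 178.7 27
[282.7  29.4 281.4   0. ] -> [[0.6253, 0.0688], [0.6233, 0.1015]] ang 93.6 29
```

```bash
python3 -m handwheel '[[[60,0.004,-0.002,-0.05,0,0,0],[60,0.004,-0.002,-0.1,0,0,0],[60,0.004,-0.002,-0.15,0,0,0],[60,0.004,-0.002,-0.19,0,0,0],[60,0.004,-0.002,-0.21,0,0,0],[60,0.004,-0.002,-0.222,0,0,0],[60,0.004,-0.002,-0.222,0,0,0],[60,0.004,-0.002,-0.222,0,0,0]]]'
python3 -m handwheel '[[[40,0,0,0,0,0,0],[30,0,0,0,0,0,0],[24,0,0,0,0,0,0],[20,0,0,0,0,0,0],[20,0,0,0,0,0,0],[20,0,0,0,0,0,0],[20,0,0,0,0,0,0],[20,0,0,0,0,0,0]]]' 30
```

```text
clock: 3.82
tool_pos: [0.5882, -0.1063, 0.0698]
eef_rot: [0.0, 0.711, 0.703, 0.0]
force: [0.1, 0.7, 1.0]
gripper_width: 0.64
finger_force: 0.0
clock: 4.48
tool_pos: [0.5877, -0.1063, 0.0691]
eef_rot: [-0.0, 0.711, 0.703, -0.0]
force: [-1.7, -0.3, 2.7]
gripper_width: 0.277
finger_force: 30.0
```

```bash
python3 -m handwheel '[[[20,0,0,0,0,0,0.015],[20,0,0,0,0,0,0.03],[20,0,0,0,0,0,0.045],[20,0,0,0,0,0,0.06],[20,0,0,0,0,0,0.073],[20,-0.0004,0.005,0,0,0,0.073],[20,-0.0007,0.01,0,0,0,0.073],[20,-0.001,0.015,0,0,0,0.073],[20,-0.0014,0.02,0,0,0,0.073],[20,-0.0017,0.025,0,0,0,0.073],[20,-0.0017,0.025,0,0,0,0.073]]]'
python3 - <<'E'
from h import *
st=bot.get_state(); q=st["eef_rot"]; M=R.from_quat([q[1],q[2],q[3],q[0]]).as_matrix()
print(st["clock"],st["tool_pos"],M.round(3).tolist(),st["force"],st["moment"])
p=vision.snapshot("wrist"); p["st"]=st; save(p,"w2")
for c,r in(("wrist",(slice(40,220),slice(170,310))),("top",(slice(120,200),slice(230,350)))):
    p=vision.snapshot(c); s=4 if c=="top" else 4
    a=cv2.resize(p["img"][r],None,fx=s,fy=s,interpolation=cv2.INTER_CUBIC)[:,:,::-1]
    if c=="wrist":w=a
h=[cv2.resize(x,None,fx=.8,fy=.8) for x in(w,a)]
cv2.imwrite("pics/w2c.png",h[0])
E
```

```text
clock: 5.4
tool_pos: [0.5866, -0.087, 0.0691]
eef_rot: [0.0, 0.684, 0.73, 0.0]
force: [1.0, -1.2, 4.9]
gripper_width: 0.278
finger_force: 30.0
5.4 [ 0.58660785 -0.08703071  0.06911081] [[-0.065, 0.998, 0.0], [0.998, 0.065, -0.0], [-0.0, 0.0, -1.0]] [ 0.95386103 -1.20781901  4.89030826] [-0.15376049 -0.09338422 -0.01926754]
```

View pics/w2.png

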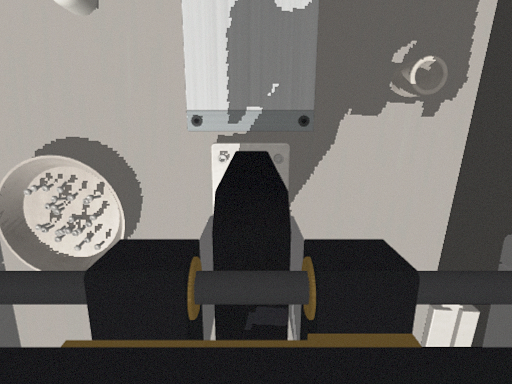

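Squared: in the wrist view the foot edge (row 144) is parallel to the stop edge (row 131), about 9 mm away. Creeping up to the stop.

```bash
python3 -m handwheel '[[[20,-0.0001,0.002,0,0,0,0],[20,-0.0003,0.004,0,0,0,0],[20,-0.0004,0.006,0,0,0,0],[20,-0.0006,0.008,0,0,0,0],[20,-0.0006,0.008,0,0,0,0],[20,-0.0006,0.008,0,0,0,0]]]'
python3 -m handwheel '[[[20,0,0.0007,0,0,0,0],[20,-0.0001,0.0013,0,0,0,0],[20,-0.0001,0.0013,0,0,0,0]]]'
```

```text
clock: 6.05
tool_pos: [0.5862, -0.0816, 0.0691]
eef_rot: [0.0, 0.684, 0.73, 0.0]
force: [0.0, -4.1, 5.5]
gripper_width: 0.276
finger_force: 30.0
clock: 6.3
tool_pos: [0.5861, -0.0809, 0.0691]
eef_rot: [0.0, 0.684, 0.73, -0.0]
force: [1.0, -5.7, 6.5]
gripper_width: 0.275
finger_force: 30.0
```

```bash
python3 -m handwheel '[[[20,0,0.0007,0,0,0,0],[20,-0.0001,0.0013,0,0,0,0],[20,-0.0001,0.0013,0,0,0,0]]]'
```

```text
clock: 6.55
tool_pos: [0.586, -0.0798, 0.0691]
eef_rot: [0.0, 0.684, 0.73, 0.0]
force: [1.7, -5.3, 6.9]
gripper_width: 0.276
finger_force: 30.0
```

```bash
python3 -m handwheel '[[[20,0,0.0007,0,0,0,0],[20,-0.0001,0.0013,0,0,0,0],[20,-0.0001,0.0013,0,0,0,0]]]'
python3 -m handwheel '[[[20,0,0.0006,0,0,0,0],[20,0,0.0006,0,0,0,0]]]'
```

```text
clock: 6.8
tool_pos: [0.586, -0.0789, 0.0691]
eef_rot: [0.0, 0.684, 0.73, -0.0]
force: [1.1, -5.4, 6.4]
gripper_width: 0.274
finger_force: 30.0
clock: 6.97
tool_pos: [0.5859, -0.0785, 0.0692]
eef_rot: [0.0, 0.684, 0.73, -0.0]
force: [0.6, -4.6, 6.0]
gripper_width: 0.277
finger_force: 30.0
```

```bash
python3 -m handwheel '[[[20,0,0.0006,0,0,0,0],[20,0,0.0006,0,0,0,0]]]'
```

```text
clock: 7.13
tool_pos: [0.5859, -0.078, 0.0691]
eef_rot: [0.0, 0.684, 0.73, -0.0]
force: [0.8, -5.1, 5.7]
gripper_width: 0.277
finger_force: 30.0
```

```bash
python3 -m handwheel '[[[20,0,0.0006,0,0,0,0],[20,0,0.0006,0,0,0,0]]]'
```

```text
clock: 7.3
tool_pos: [0.586, -0.0779, 0.0692]
eef_rot: [0.001, 0.684, 0.73, -0.0]
force: [1.1, -7.7, 6.2]
gripper_width: 0.272
finger_force: 30.0
```

```bash
python3 -m handwheel '[[[20,0,0.0006,0,0,0,0],[20,0,0.0006,0,0,0,0]]]'
```

```text
clock: 7.47
tool_pos: [0.5859, -0.0778, 0.0692]
eef_rot: [0.001, 0.684, 0.73, -0.0]
force: [0.7, -8.9, 7.1]
gripper_width: 0.275
finger_force: 30.0
```

```bash
python3 -m handwheel '[[[20,0,0.0006,0,0,0,0],[20,0,0.0006,0,0,0,0]]]'
```

```text
clock: 7.63
tool_pos: [0.5859, -0.0776, 0.0693]
eef_rot: [0.001, 0.684, 0.73, -0.001]
force: [0.2, -11.5, 7.0]
gripper_width: 0.269
finger_force: 30.0
```

Contact: the force rose from a sliding 5 N to 11.5 N, which puts the stop load at about 6.5 N. Holding here and checking from the side.

```bash
python3 -m handwheel '[[[20,0,0,0,0,0,0],[20,0,0,0,0,0,0],[20,0,0,0,0,0,0],[20,0,0,0,0,0,0],[20,0,0,0,0,0,0]]]'
python3 - <<'E'
from h import *
s=vision.snapshot("side")
a=cv2.resize(s["img"][185:305,140:310],None,fx=4,fy=4,interpolation=cv2.INTER_CUBIC)
cv2.imwrite("pics/s3.png",a[:,:,::-1])
# expected upright outline corners: foot bottom front edge and plate side edge if upright
for X in [(.031,.046,0),(.031,-.046,0),(.014,.04,.01),(.014,.04,.146),(.014,-.04,.01),(.014,-.04,.146)]:
    W=R.from_euler("z",.065).apply(X)+[.5846,-.0776,0]; print(X,((proj(s,W)[0]-[140,185]+.5)*4-.5).round())
E
```

```text
clock: 8.05
tool_pos: [0.5859, -0.0776, 0.0693]
eef_rot: [0.001, 0.684, 0.73, -0.001]
force: [-0.4, -10.2, 6.8]
gripper_width: 0.274
finger_force: 30.0
(0.031, 0.046, 0) [283. 413.]
(0.031, -0.046, 0) [ 95. 414.]
(0.014, 0.04, 0.01) [274. 375.]
(0.014, 0.04, 0.146) [251. 137.]
(0.014, -0.04, 0.01) [112. 375.]
(0.014, -0.04, 0.146) [ 76. 138.]
```

View pics/s3.png

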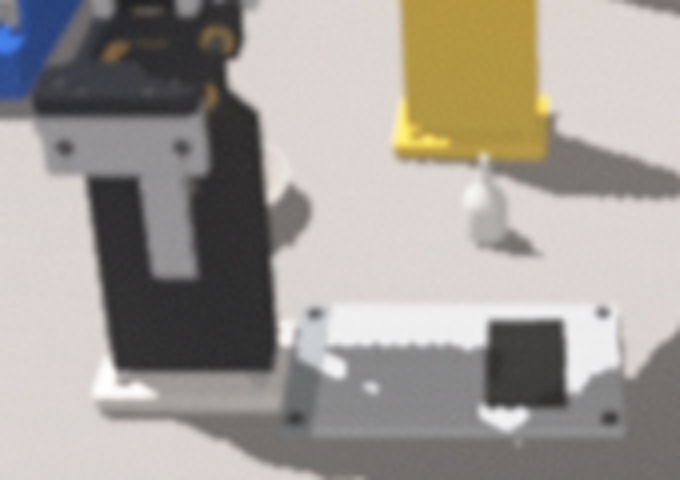

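The side view shows the gauge upright and flush: plate edge (276,368)–(259,115), about 0.03 rad of lean, foot against the strip at column 285. I'll press slightly more, then let go and regrip at the upper end.

```bash
python3 -m handwheel '[[[20,0,0.0004,0,0,0,0],[20,0,0.0004,0,0,0,0],[20,0,0.0004,0,0,0,0],[20,0,0.0004,0,0,0,0],[20,0,0.0004,0,0,0,0]]]'
python3 -m handwheel '[[[30,0,0,0,0,0,0],[60,0,0,0,0,0,0],[60,0,0,0,0,0,0],[60,0,0,0,0,0,0],[60,0,0,0.02,0,0,0],[60,0,0,0.04,0,0,0],[60,0,0,0.056,0,0,0],[60,0,0,0.056,0,0,0]]]'
python3 -m handwheel '[[[36,0,0,0,0,0,0],[28,0,0,0,0,0,0],[20,0,0,0,0,0,0],[20,0,0,0,0,0,0],[20,0,0,0,0,0,0],[20,0,0,0,0,0,0],[20,0,0,0,0,0,0],[20,0,0,0,0,0,0]]]' 12
python3 - <<'E'
import numpy as np
a,b=-46.,130.; phi=.065; p0=None
for d in list(range(0,90,3))+[89]:
    t=np.radians(d); s=-min(5*np.tan(t),10*np.sin(t))
    y=s+a*np.cos(t)+b*np.sin(t)-a; z=-a*np.sin(t)+b*np.cos(t)-b
    print(d,"x %.4f y %.4f z %.4f"%(-np.sin(phi)*y/750,np.cos(phi)*y/750,z/750))
E
```

```text
clock: 8.52
tool_pos: [0.5859, -0.0775, 0.0693]
eef_rot: [0.001, 0.684, 0.73, -0.001]
force: [-0.7, -11.6, 7.4]
gripper_width: 0.276
finger_force: 30.0
clock: 9.18
tool_pos: [0.5868, -0.076, 0.1133]
eef_rot: [0.001, 0.684, 0.73, 0.001]
force: [0.8, -0.1, 1.0]
gripper_width: 0.639
finger_force: 0.0
clock: 9.85
tool_pos: [0.5856, -0.0761, 0.1106]
eef_rot: [-0.0, 0.684, 0.73, -0.0]
force: [-1.1, -0.3, -3.2]
gripper_width: 0.278
finger_force: 12.0
0 x -0.0000 y 0.0000 z 0.0000
3 x -0.0006 y 0.0088 z 0.0030
6 x -0.0012 y 0.0177 z 0.0055
9 x -0.0017 y 0.0268 z 0.0075
12 x -0.0023 y 0.0359 z 0.0090
15 x -0.0029 y 0.0451 z 0.0100
18 x -0.0035 y 0.0543 z 0.0105
21 x -0.0041 y 0.0635 z 0.0105
24 x -0.0047 y 0.0727 z 0.0100
27 x -0.0053 y 0.0818 z 0.0090
30 x -0.0059 y 0.0908 z 0.0074
33 x -0.0065 y 0.0998 z 0.0054
36 x -0.0071 y 0.1085 z 0.0029
39 x -0.0076 y 0.1171 z -0.0000
42 x -0.0082 y 0.1255 z -0.0035
45 x -0.0087 y 0.1336 z -0.0074
48 x -0.0092 y 0.1414 z -0.0118
51 x -0.0097 y 0.1489 z -0.0166
54 x -0.0102 y 0.1560 z -0.0218
57 x -0.0106 y 0.1627 z -0.0275
60 x -0.0110 y 0.1689 z -0.0336
63 x -0.0114 y 0.1757 z -0.0400
66 x -0.0119 y 0.1822 z -0.0468
69 x -0.0123 y 0.1883 z -0.0540
72 x -0.0126 y 0.1941 z -0.0614
75 x -0.0130 y 0.1996 z -0.0692
78 x -0.0133 y 0.2047 z -0.0773
81 x -0.0136 y 0.2093 z -0.0856
84 x -0.0139 y 0.2136 z -0.0942
87 x -0.0142 y 0.2174 z -0.1030
89 x -0.0143 y 0.2198 z -0.1090
```

```bash
python3 -m handwheel '[[[20,-0.0003,0.0044,0.0015,0,0,0],[20,-0.0006,0.0088,0.003,0,0,0],[20,-0.0009,0.0133,0.0043,0,0,0],[20,-0.0012,0.0177,0.0055,0,0,0],[20,-0.0015,0.0222,0.0065,0,0,0],[20,-0.0017,0.0268,0.0075,0,0,0],[20,-0.002,0.0313,0.0083,0,0,0],[20,-0.0023,0.0359,0.009,0,0,0],[20,-0.0026,0.0405,0.0095,0,0,0],[20,-0.0029,0.0451,0.01,0,0,0],[20,-0.0029,0.0451,0.01,0,0,0]]]'
python3 - <<'E'
from h import *
s=vision.snapshot("side")
cv2.imwrite("pics/s4.png",cv2.resize(s["img"][150:310,120:310],None,fx=4,fy=4,interpolation=cv2.INTER_CUBIC)[:599,:,::-1])
E
```

```text
clock: 10.77
tool_pos: [0.5836, -0.0416, 0.1186]
eef_rot: [-0.0, 0.684, 0.73, 0.0]
force: [-0.4, 0.2, -3.5]
gripper_width: 0.278
finger_force: 12.0
```

View pics/s4.png

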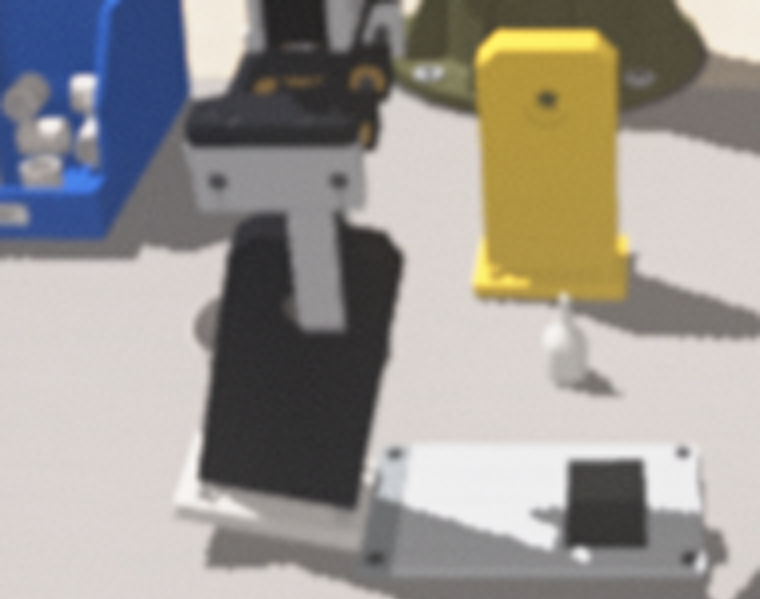

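The gauge leans about 15° with its heel at the stop (365,548), turning freely between the pads. Continuing.

```bash
python3 -m handwheel '[[[20,-0.0003,0.0046,0.0003,0,0,0],[20,-0.0006,0.0092,0.0005,0,0,0],[20,-0.0009,0.0138,0.0005,0,0,0],[20,-0.0012,0.0184,0.0005,0,0,0],[20,-0.0015,0.023,0.0003,0,0,0],[20,-0.0018,0.0276,0,0,0,0],[20,-0.0021,0.0322,-0.0005,0,0,0],[20,-0.0024,0.0367,-0.001,0,0,0],[20,-0.0027,0.0412,-0.0018,0,0,0],[20,-0.003,0.0457,-0.0026,0,0,0],[20,-0.0033,0.0502,-0.0036,0,0,0],[20,-0.0036,0.0547,-0.0046,0,0,0],[20,-0.0039,0.0591,-0.0058,0,0,0],[20,-0.0042,0.0634,-0.0071,0,0,0],[20,-0.0045,0.0677,-0.0085,0,0,0],[20,-0.0047,0.072,-0.01,0,0,0],[20,-0.0047,0.072,-0.01,0,0,0],[20,-0.0047,0.072,-0.01,0,0,0]]]'
```

```text
clock: 12.32
tool_pos: [0.5802, 0.0123, 0.1108]
eef_rot: [-0.0, 0.684, 0.73, 0.0]
force: [0.4, 3.3, 2.4]
gripper_width: 0.274
finger_force: 12.0
```

```bash
python3 -m handwheel '[[[20,-0.0003,0.0042,-0.0017,0,0,0],[20,-0.0006,0.0084,-0.0035,0,0,0],[20,-0.0008,0.0125,-0.0054,0,0,0],[20,-0.0011,0.0165,-0.0074,0,0,0],[20,-0.0014,0.0204,-0.0096,0,0,0],[20,-0.0016,0.0243,-0.0118,0,0,0],[20,-0.0018,0.0281,-0.0142,0,0,0],[20,-0.0021,0.0318,-0.0166,0,0,0],[20,-0.0021,0.0318,-0.0166,0,0,0],[20,-0.0021,0.0318,-0.0166,0,0,0]]]'
python3 - <<'E'
from h import *
s=vision.snapshot("side")
cv2.imwrite("pics/s5.png",cv2.resize(s["img"][170:310,140:310],None,fx=4,fy=4,interpolation=cv2.INTER_CUBIC)[:599,:,::-1])
E
```

```text
clock: 13.15
tool_pos: [0.5783, 0.036, 0.0981]
eef_rot: [-0.0, 0.684, 0.73, -0.0]
force: [1.9, 3.8, 1.0]
gripper_width: 0.275
finger_force: 12.0
```

View pics/s5.png

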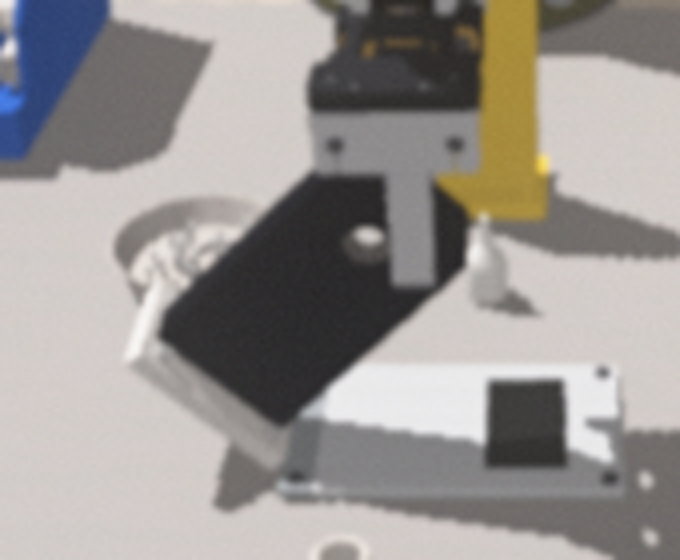

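Leaning about 50°, heel (275,468) at the stop, held between the pads. Lowering on.

```bash
python3 -m handwheel '[[[20,-0.0002,0.0036,-0.0026,0,0,0],[20,-0.0005,0.0071,-0.0052,0,0,0],[20,-0.0007,0.0105,-0.008,0,0,0],[20,-0.0009,0.0138,-0.0109,0,0,0],[20,-0.0011,0.0169,-0.0139,0,0,0],[20,-0.0013,0.02,-0.017,0,0,0],[20,-0.0015,0.0234,-0.0202,0,0,0],[20,-0.0017,0.0268,-0.0234,0,0,0],[20,-0.002,0.0301,-0.0268,0,0,0],[20,-0.0022,0.0333,-0.0302,0,0,0],[20,-0.0024,0.0364,-0.0338,0,0,0],[20,-0.0026,0.0394,-0.0374,0,0,0],[20,-0.0028,0.0423,-0.0411,0,0,0],[20,-0.0029,0.0452,-0.0448,0,0,0],[20,-0.0029,0.0452,-0.0448,0,0,0]]]'
```

```text
clock: 14.45
tool_pos: [0.5761, 0.07, 0.0642]
eef_rot: [-0.0, 0.684, 0.73, -0.0]
force: [0.6, 1.8, -1.5]
gripper_width: 0.276
finger_force: 12.0
```

```bash
python3 -m handwheel '[[[20,-0.0002,0.0028,-0.0039,0,0,0],[20,-0.0004,0.0055,-0.0078,0,0,0],[20,-0.0005,0.0081,-0.0118,0,0,0],[20,-0.0007,0.0106,-0.0159,0,0,0],[20,-0.0009,0.0129,-0.02,0,0,0],[20,-0.001,0.0152,-0.0242,0,0,0],[20,-0.0012,0.0174,-0.0285,0,0,0],[20,-0.0013,0.0195,-0.0328,0,0,0],[20,-0.0013,0.0195,-0.0328,0,0,0],[20,-0.0013,0.0195,-0.0328,0,0,0]]]'
python3 - <<'E'
from h import *
s=vision.snapshot("side")
cv2.imwrite("pics/s6.png",cv2.resize(s["img"][180:310,140:310],None,fx=4,fy=4,interpolation=cv2.INTER_CUBIC)[:599,:,::-1])
E
```

```text
clock: 15.28
tool_pos: [0.5749, 0.0839, 0.0395]
eef_rot: [-0.0, 0.684, 0.73, -0.001]
force: [0.4, 0.7, -4.6]
gripper_width: 0.277
finger_force: 12.0
```

View pics/s6.png

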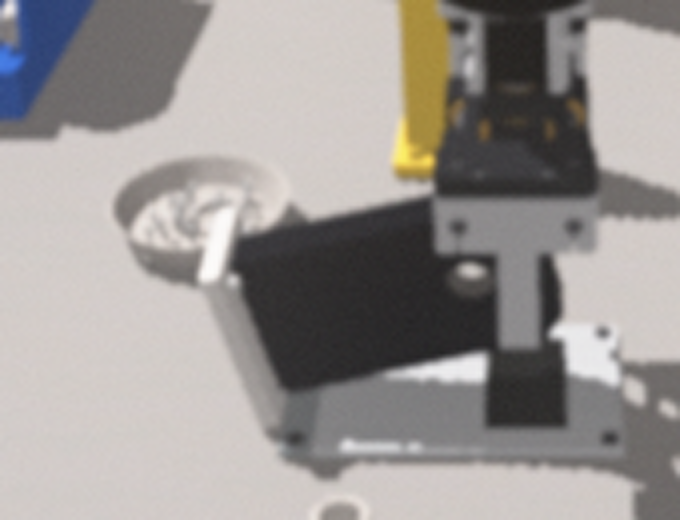

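Run:
```python
from h import *
from scipy.optimize import least_squares
s=vision.snapshot("side"); S=lambda c:(np.array(c)+.5)/4-.5+[140,180]
Q=[((292,391),(.014,.04,.01)),((250,270),(.014,-.04,.01)),((232,242),(-.012,-.04,.01)),((203,280),(.031,-.046,0)),((268,435),(.031,.046,0)),((226,205),(-.031,-.046,0))]
Rr=R.from_euler("z",.065)
def W(v,X):
    # v: heel y,z in rest, tilt, rest x
    u=np.array(X)-[0,.046,0]; u=R.from_euler("x",-v[2]).apply(u)+[v[3],v[0],v[1]]
    return Rr.apply(u)+[.5815,-.0315,0]
f=lambda v:np.concatenate([proj(s,W(v,X))[0]-S(c) for c,X in Q])
o=least_squares(f,(-.01,0,1.4,0)); print(o.x.round(4),np.degrees(o.x[2])); print(f(o.x).reshape(-1,2).round(1).tolist())
v=o.x; tcp=bot.get_state()["tool_pos"]+[0,0,.0188]
g=Rr.inv().apply(tcp-[.5815,-.0315,0])-[v[3],v[0],v[1]]; print("grasp in gauge",(R.from_euler("x",v[2]).apply(g)+[0,.046,0]).round(4))
print("pred near-face lower top corner",((proj(s,W(v,(.014,.04,.12)))[0]-[140,180]+.5)*4).round())
```

```text
[-0.0079 -0.0042  1.318  -0.0063] 75.51396206537899
[[-0.6, 1.3], [-3.5, -0.8], [2.9, -1.3], [0.8, 0.4], [0.5, -0.8], [0.0, 1.3]]
grasp in gauge [0.0072 0.0162 0.135 ]
pred near-face lower top corner [504. 351.]
```

The plate's lower edge runs (290,390)–(490,350). The fit gives a tilt of about 75°, heel on the bench about 8 mm behind the stop, pads about 16 mm towards the lower side of the plate. I have used all my picture views, so from here I use force and numeric measurement only. Lowering slowly.

```bash
python3 -m handwheel '[[[20,-0.0001,0.0012,-0.0024,0,0,0],[20,-0.0001,0.0023,-0.0048,0,0,0],[20,-0.0002,0.0034,-0.0073,0,0,0],[20,-0.0003,0.0045,-0.0098,0,0,0],[20,-0.0003,0.0055,-0.0123,0,0,0],[20,-0.0004,0.0064,-0.0149,0,0,0],[20,-0.0004,0.0073,-0.0174,0,0,0],[20,-0.0005,0.0081,-0.02,0,0,0],[20,-0.0005,0.0081,-0.02,0,0,0],[20,-0.0005,0.0081,-0.02,0,0,0]]]'
cat > fit.py <<'E'
from h import *
from scipy.optimize import minimize
Rr=R.from_euler("z",.065)
def W(v,X):
    u=np.array(X,float)-[0,.046,0]; u=R.from_euler("x",-v[2]).apply(u)+[0,v[0],v[1]]
    return Rr.apply(u)+[.5815,-.0315,0]
box=np.array([(x,y,z) for x in(-.012,.014) for y in(-.04,.04) for z in(.01,.156)])
def run():
    s=vision.snapshot("side"); im=s["img"].astype(int)
    dark=(im.max(2)<62)
    st=bot.get_state(); g=st["tool_pos"]
    # ignore gripper zone and the rubber pad
    tip=proj(s,[g])[0]; ign=np.zeros((384,512),bool)
    ign[:int(tip[1])+6,int(tip[0])-20:int(tip[0])+18]=1; ign[:205]=1; ign[:, :185]=1; ign[:, int(tip[0])+18:]=1
    padc=Rr.apply([(x,y,.008) for x,y in((-.035,.138),(.035,.138),(.035,.098),(-.035,.098))])+[.5815,-.0315,0]
    m=np.zeros((384,512),np.uint8); cv2.fillConvexPoly(m,proj(s,padc).round().astype(int),1); 
    ign|=cv2.dilate(m,np.ones((3,3)))>0
    def cost(v):
        m=np.zeros((384*4,512*4),np.uint8); h=cv2.convexHull((proj(s,W(v,box))*4+1.5).round().astype(np.int32)); cv2.fillConvexPoly(m,h,1)
        m=cv2.resize(m.astype(np.float32),(512,384),interpolation=cv2.INTER_AREA)
        return (np.abs(m-dark)*~ign).sum()
    best=min(((cost((y,z,t)),y,z,t) for y in np.arange(-.02,.011,.002) for z in(0,.003,.006) for t in np.radians(np.arange(60,96,1.5))))
    o=minimize(cost,best[1:],method="Nelder-Mead",options=dict(initial_simplex=[np.array(best[1:])+d for d in([0,0,0],[.002,0,0],[0,.002,0],[0,0,.03])]))
    print("heel y,z %.4f %.4f tilt %.1f cost %.0f"%(o.x[0],o.x[1],np.degrees(o.x[2]),o.fun),"dark",(dark&~ign).sum()); 
    print(st["tool_pos"].round(4),st["force"].round(1),st["moment"].round(2))
if __name__=="__main__": run()
E
python3 fit.py
```

```text
clock: 16.22
tool_pos: [0.5748, 0.0901, 0.0249]
eef_rot: [-0.0, 0.684, 0.73, -0.0]
force: [1.0, 2.2, -2.9]
gripper_width: 0.273
finger_force: 12.0
heel y,z -0.0097 0.0008 tilt 83.4 cost 219 dark 1737
[0.5748 0.09   0.0249] [-0.1  0.8 -4.7] [ 0.27 -0.    0.  ]
```

```bash
python3 -m handwheel '[[[20,0,0.0006,-0.0018,0,0,0],[20,-0.0001,0.0012,-0.0036,0,0,0],[20,-0.0001,0.0018,-0.0054,0,0,0],[20,-0.0002,0.0023,-0.0072,0,0,0],[20,-0.0002,0.0028,-0.009,0,0,0],[20,-0.0002,0.0032,-0.0108,0,0,0],[20,-0.0002,0.0036,-0.0126,0,0,0],[20,-0.0003,0.004,-0.0144,0,0,0],[20,-0.0003,0.004,-0.0144,0,0,0]]]'
python3 fit.py
```

```text
clock: 17.02
tool_pos: [0.5747, 0.0932, 0.0142]
eef_rot: [-0.0, 0.684, 0.73, -0.0]
force: [-0.1, 1.7, -1.7]
gripper_width: 0.273
finger_force: 12.0
heel y,z -0.0100 0.0015 tilt 87.0 cost 204 dark 1710
[0.5747 0.0931 0.0142] [ 0.2  1.7 -2.6] [ 0.29 -0.02  0.05]
```

```bash
python3 -m handwheel '[[[20,0,0.0003,-0.0009,0,0,0],[20,0,0.0005,-0.0018,0,0,0],[20,0,0.0007,-0.0027,0,0,0],[20,0,0.0007,-0.0027,0,0,0]]]'
python3 -m handwheel '[[[20,0,0.0002,-0.0009,0,0,0],[20,0,0.0003,-0.0018,0,0,0],[20,0,0.0003,-0.0018,0,0,0]]]'
python3 fit.py
```

```text
clock: 17.4
tool_pos: [0.5748, 0.0937, 0.0124]
eef_rot: [-0.0, 0.684, 0.73, -0.0]
force: [-1.2, 2.9, -0.7]
gripper_width: 0.277
finger_force: 12.0
clock: 17.65
tool_pos: [0.5748, 0.094, 0.011]
eef_rot: [-0.0, 0.684, 0.73, 0.0]
force: [-0.2, 3.7, -0.0]
gripper_width: 0.277
finger_force: 12.0
heel y,z -0.0115 0.0030 tilt 89.6 cost 199 dark 1725
[0.5748 0.094  0.011 ] [-0.5  2.7 -1. ] [ 0.24  0.06 -0.01]
```

The pad now carries the plate: Fz is about 0 and the tilt about 89°. Easing the grip first, then opening.

```bash
python3 -m handwheel '[[[20,0,0,0,0,0,0],[20,0,0,0,0,0,0],[20,0,0,0,0,0,0],[20,0,0,0,0,0,0],[20,0,0,0,0,0,0]]]' 3
python3 fit.py
python3 -m handwheel '[[[32,0,0,0,0,0,0],[40,0,0,0,0,0,0],[50,0,0,0,0,0,0],[60,0,0,0,0,0,0],[60,0,0,0,0,0,0],[60,0,0,0,0,0,0],[60,0,0,0.03,0,0,0],[60,0,0,0.06,0,0,0],[60,0,0,0.1,0,0,0],[60,0,0,0.15,0,0,0],[60,0,0,0.2,0,0,0],[60,0,0,0.25,0,0,0],[60,0,0,0.25,0,0,0],[60,0,0,0.25,0,0,0]]]'
python3 fit.py
python3 - <<'E'
from h import *
p=vision.snapshot("top")
for n in("gauge","sleeve","dosing_bottle","tray"):
    for r in spotter.find_in(p,n)[:2]:
        print(n,round(r["conf"],2),(np.array(r["extent"])*[512,384,512,384]).round())
E
```

```text
clock: 18.12
tool_pos: [0.5747, 0.0939, 0.011]
eef_rot: [-0.0, 0.684, 0.73, -0.0]
force: [-0.4, 1.6, -2.4]
gripper_width: 0.277
finger_force: 3.0
heel y,z -0.0114 0.0030 tilt 90.1 cost 204 dark 1732
[0.5747 0.0939 0.011 ] [-0.2  1.2 -3. ] [0.28 0.05 0.05]
clock: 19.33
tool_pos: [0.5754, 0.094, 0.2006]
eef_rot: [0.001, 0.684, 0.73, 0.001]
force: [-0.4, 0.6, -1.0]
gripper_width: 0.637
finger_force: 0.0
heel y,z -0.0159 0.0006 tilt 91.8 cost 349 dark 2398
[0.5747 0.0939 0.1985] [-0.1  0.2  0.1] [-0.09  0.05  0.02]
gauge 0.79 [276. 142.  19.  37.]
gauge 0.58 [143. 177.  50.  41.]
tray 0.93 [301. 200.  41.  47.]
tray 0.61 [276. 142.  21.  33.]
```

```bash
python3 -m handwheel '[[[60,-0.05,0,0.03,0,0,0],[60,-0.1,0,0.06,0,0,0],[60,-0.15,0,0.08,0,0,0],[60,-0.2,0,0.1,0,0,0],[60,-0.25,0,0.1,0,0,0],[60,-0.25,0,0.1,0,0,0],[60,-0.25,0,0.1,0,0,0]]]'
python3 - <<'E'
from h import *
from scipy.optimize import minimize
box=np.array([(x,y,z) for x in(-.012,.014) for y in(-.04,.04) for z in(.01,.142)]+[(x,y,.156) for x in(-.012,.014) for y in(-.026,.026)])
Rr=R.from_euler("z",.065)
def W(v):
    u=R.from_euler("x",-v[2]).apply(box-[0,.046,0]); u=R.from_euler("z",v[4]).apply(u)+[v[3],v[0],v[1]]
    return Rr.apply(u)+[.5815,-.0315,0]
C=[]
for n,r in(("side",(195,300,170,300)),("top",(110,200,200,310))):
    s=vision.snapshot(n); d=(s["img"].max(2)<55); k=np.zeros_like(d); k[r[0]:r[1],r[2]:r[3]]=1
    padc=Rr.apply([(x,y,.008) for x,y in((-.035,.138),(.035,.138),(.035,.098),(-.035,.098))])+[.5815,-.0315,0]
    m=np.zeros((384,512),np.uint8); cv2.fillConvexPoly(m,proj(s,padc).round().astype(int),1); k&=cv2.dilate(m,np.ones((3,3)))==0
    C.append((s,d,k))
    for q in("gauge","sleeve","dosing_bottle","tray"):
        for e in spotter.find_in(s,q)[:1]: print(n,q,round(e["conf"],2),(np.array(e["extent"])*[512,384,512,384]).round())
def cost(v):
    c=0
    for s,d,k in C:
        m=np.zeros((1536,2048),np.uint8); cv2.fillConvexPoly(m,cv2.convexHull((proj(s,W(v))*4+1.5).round().astype(np.int32)),1)
        c+=(np.abs(cv2.resize(m.astype(np.float32),(512,384),interpolation=cv2.INTER_AREA)-d)*k).sum()
    return c
x0=np.array([-.01,0,1.555,0,0]); S=[x0]+[x0+d for d in np.diag([.006,.004,.06,.006,.06])]
o=minimize(cost,x0,method="Nelder-Mead",options=dict(initial_simplex=S,maxiter=400)); print(o.x.round(4),cost(x0),o.fun,[int((d&k).sum()) for s,d,k in C])
st=bot.get_state(); print(st["clock"],st["tool_pos"],st["force"])
E
```

```text
clock: 20.22
tool_pos: [0.3865, 0.094, 0.2741]
eef_rot: [0.001, 0.684, 0.73, 0.001]
force: [-0.0, -0.2, 0.1]
gripper_width: 0.634
finger_force: 0.0
side gauge 0.83 [323. 190.  51.  85.]
side sleeve 0.54 [220. 304.  11.  25.]
side tray 0.72 [167. 217.  45.  27.]
top gauge 0.88 [225. 143.  69.  34.]
top sleeve 0.6 [261. 107.  12.  16.]
top tray 0.95 [303. 200.  36.  45.]
[-1.5200e-02 -2.5000e-03  1.5965e+00  9.0000e-04  4.4900e-02] 904.3125 799.875 [2324, 608]
20.7167 [0.38748302 0.09391482 0.27333819] [ 0.11346386 -0.22577805  0.36363918]
```

Run:
```python
from h import *
Rr=R.from_euler("z",.065)
def rest(P): return Rr.inv().apply(P-np.array([.5815,-.0315,0]))
def lines(s,box):
    g=cv2.resize(cv2.cvtColor(s["img"],cv2.COLOR_RGB2GRAY),None,fx=2,fy=2,interpolation=cv2.INTER_CUBIC)
    for l in cv2.createLineSegmentDetector().detect(g)[0][:,0]/2-.25:
        m=(l[:2]+l[2:])/2
        if np.hypot(*(l[2:]-l[:2]))>12 and box[0]<m[0]<box[1] and box[2]<m[1]<box[3]: yield l
s=vision.snapshot("top")
print("top, as rest xy mm at z=.086 / .01")
for l in lines(s,(210,305,125,200)):
    P=[rest(onplane(s,[l[:2],l[2:]],z))[:,:2]*1000 for z in(.086,.01)]; print(l.round(1),P[0].round(0).tolist(),P[1].round(0).tolist())
s=vision.snapshot("side"); Rm,t=pose(s); c=-Rm.T@t
print("side, as rest yz mm in plane x=+14mm / -12")
def onx(uv,x):
    d=np.c_[uv,[1,1]]@np.linalg.inv(K(s)).T@Rm; C=rest(c[None])[0]; D=Rr.inv().apply(d); return (C+D*((x-C[0])/D[:,:1]))[:,1:]*1000
for l in lines(s,(170,300,195,300)):
    print(l.round(1),onx(l.reshape(2,2),.014).round(0).tolist(),onx(l.reshape(2,2),-.012).round(0).tolist(),onx(l.reshape(2,2),.031).round(0).tolist())
```

```text
top, as rest xy mm at z=.086 / .01
[287.4 168.1 245.8 171.1] [[-24.0, 6.0], [-23.0, 100.0]] [[-12.0, -2.0], [-10.0, 99.0]]
[290.2 145.1 292.6 168.8] [[28.0, -5.0], [-27.0, -5.0]] [[45.0, -14.0], [-14.0, -14.0]]
[246.9 180.8 232.5 181.6] [[-46.0, 100.0], [-45.0, 132.0]] [[-34.0, 99.0], [-33.0, 133.0]]
[232.1 172.7 219.8 169.3] [[-25.0, 131.0], [-15.0, 158.0]] [[-12.0, 133.0], [-1.0, 162.0]]
[203.9 186.9 244.5 184. ] [[-51.0, 196.0], [-52.0, 106.0]] [[-41.0, 203.0], [-42.0, 105.0]]
[247.  187.4 248.3 200.2] [[-61.0, 101.0], [-89.0, 100.0]] [[-50.0, 100.0], [-82.0, 99.0]]
[245.  155.2 289.  151.4] [[13.0, 99.0], [13.0, -1.0]] [[29.0, 98.0], [29.0, -10.0]]
[228.3 153.4 244.4 151.7] [[20.0, 136.0], [21.0, 100.0]] [[36.0, 138.0], [37.0, 99.0]]
[243.7 149.8 265.6 148.2] [[26.0, 101.0], [25.0, 51.0]] [[42.0, 100.0], [42.0, 46.0]]
[218.7 170.6 220.3 183.8] [[-17.0, 161.0], [-47.0, 159.0]] [[-4.0, 165.0], [-36.0, 163.0]]
[297.4 168.9 294.9 144.5] [[-28.0, -16.0], [28.0, -16.0]] [[-15.0, -26.0], [45.0, -26.0]]
[255.7 186.8 280.  184.5] [[-61.0, 81.0], [-60.0, 26.0]] [[-51.0, 79.0], [-50.0, 20.0
[... 2121 characters left out ...]
-16.0], [-19.0, 73.0]] [[-22.0, -38.0], [-24.0, 55.0]] [[-13.0, -2.0], [-15.0, 85.0]]
[273.7 186.3 274.  211.9] [[124.0, 211.0], [124.0, 159.0]] [[124.0, 198.0], [124.0, 144.0]] [[124.0, 219.0], [124.0, 169.0]]
[281.1 272.6 281.1 285.7] [[137.0, 24.0], [137.0, -9.0]] [[138.0, 4.0], [138.0, -30.0]] [[137.0, 37.0], [137.0, 5.0]]
[172.5 224.  185.8 218.5] [[-62.0, 135.0], [-36.0, 147.0]] [[-69.0, 120.0], [-42.0, 131.0]] [[-58.0, 146.0], [-32.0, 157.0]]
[199.5 226.  187.5 225.3] [[-13.0, 131.0], [-35.0, 132.0]] [[-18.0, 115.0], [-41.0, 116.0]] [[-9.0, 141.0], [-31.0, 143.0]]
[185.  218.9 201.3 218.8] [[-38.0, 146.0], [-8.0, 146.0]] [[-44.0, 130.0], [-13.0, 131.0]] [[-34.0, 156.0], [-5.0, 156.0]]
```

```bash
python3 -m handwheel '[[[60,0.05,-0.05,0,0,0,0],[60,0.1,-0.1,0,0,0,0],[60,0.15,-0.15,0,0,0,0],[60,0.2,-0.2,0,0,0,0],[60,0.263,-0.259,0,0,0,0],[60,0.263,-0.259,-0.05,0,0,0],[60,0.263,-0.259,-0.05,0,0,0],[60,0.263,-0.259,-0.05,0,0,0],[60,0.263,-0.259,-0.05,0,0,0]]]'
python3 - <<'E'
from h import *
Rr=R.from_euler("z",.065); rest=lambda P: Rr.inv().apply(P-np.array([.5815,-.0315,0]))
st=bot.get_state(); s=vision.snapshot("wrist"); Rm,t=pose(s,st); print(st["tool_pos"],"cam",rest((-Rm.T@t)[None]).round(3))
g=cv2.resize(cv2.cvtColor(s["img"],cv2.COLOR_RGB2GRAY),None,fx=2,fy=2,interpolation=cv2.INTER_CUBIC)
for l in cv2.createLineSegmentDetector().detect(g)[0][:,0]/2-.25:
    P=[rest(onplane(s,[l[:2],l[2:]],z,st))[:,:2]*1000 for z in(0,.005,.086,.092)]
    if np.hypot(*(l[2:]-l[:2]))>8 and abs(P[1][:,0]).max()<80 and -60<P[1][:,1].min() and P[1][:,1].max()<190:
        print(l.round(0),*[a.round(0).astype(int).tolist() for a in P])
E
```

```text
clock: 21.57
tool_pos: [0.5845, -0.1011, 0.234]
eef_rot: [-0.002, 0.684, 0.729, -0.001]
force: [-0.1, 0.7, 0.9]
gripper_width: 0.639
finger_force: 0.0
[ 0.58449681 -0.1011481   0.23400375] cam [[-0.    -0.005  0.413]]
[242. 118. 241.  33.] [[-14, -3], [-14, 100]] [[-14, -3], [-14, 99]] [[-11, -3], [-11, 78]] [[-11, -3], [-11, 77]]
[225.  33. 224.   0.] [[-35, 100], [-35, 137]] [[-34, 99], [-34, 136]] [[-27, 78], [-28, 108]] [[-27, 77], [-27, 106]]
[281. 119. 225. 119.] [[37, -5], [-37, -5]] [[37, -5], [-36, -5]] [[29, -5], [-29, -5]] [[29, -5], [-29, -5]]
[241.  34. 226.  34.] [[-15, 99], [-34, 99]] [[-15, 98], [-33, 98]] [[-12, 78], [-27, 77]] [[-12, 76], [-26, 76]]
[291.  67. 291.  49.] [[50, 60], [49, 82]] [[49, 59], [49, 81]] [[39, 47], [39, 64]] [[39, 46], [38, 62]]
[267.  41. 267. 101.] [[18, 91], [18, 18]] [[18, 90], [18, 18]] [[14, 71], [15, 13]] [[14, 69], [14, 13]]
[282.   0. 281.  34.] [[36, 137], [36, 99]] [[36, 136], [36, 98]] [[28, 108], [29, 78]] [[28, 106], [28, 76]]
[225. 129. 281. 129.] [[-37, -17], [38, -18]] [[-37, -17], [37, -18]] [[-29, -15], [30, -15]] [[-29, -
[... 520 characters left out ...]
[[-38, 12], [-15, 12]] [[-37, 12], [-14, 12]]
[291. 101. 292.  81.] [[50, 18], [51, 43]] [[50, 18], [50, 42]] [[40, 13], [40, 33]] [[39, 13], [39, 32]]
[284. 120. 284. 128.] [[41, -6], [42, -17]] [[41, -6], [41, -17]] [[33, -6], [33, -14]] [[32, -6], [32, -14]]
[293.  39. 294.   0.] [[51, 93], [51, 137]] [[50, 92], [50, 136]] [[40, 72], [40, 108]] [[39, 71], [39, 105]]
[218. 115. 227. 115.] [[-47, 1], [-34, 1]] [[-46, 1], [-34, 1]] [[-37, 0], [-27, -1]] [[-36, -1], [-27, -1]]
[269. 102. 289. 102.] [[21, 17], [48, 17]] [[21, 16], [48, 16]] [[17, 12], [38, 12]] [[16, 12], [38, 12]]
[228. 116. 216. 117.] [[-33, -1], [-48, -2]] [[-33, -1], [-48, -2]] [[-27, -2], [-38, -2]] [[-26, -2], [-38, -3]]
```

```bash
python3 -c "
from plant import bot
print(bot.close_job(), bot.get_state()['clock'])"
```

```text
the job is handed in; nothing more can be done
the job is handed in; nothing more can be done
```

The gauge lies level on its narrow side, plate on the rubber pad, its heel by my measurement about 13 mm behind the stop and centred on the board; I let go and handed the job in, but no verdict was shown.

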